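Click the stop collar onto the screen press post

TASK

The hinged printing screen will rest on two stop posts; one already wears its tall aluminium collar. Fit the other tall collar on the bare post: slide it over the nose and press it down past the two sprung balls until it sits fully home on the shoulder with the balls clicked out above it, then let go. Leave the low collar where it lies.

Things in the scene. Friction and masses are not known exactly. Their poses are not given: they have to be found in the camera images.
- tall_collar: Tall collar: plain loose aluminium ring standing on the table, axis upright, 50 mm outside, 33 mm bore, 32 mm tall, about 0.1 kg, same at both ends. Origin: centre of its underside; z runs up the bore. Grip it across its outside, in its upper half, to clear the post's foot. Home, its underside is on the shoulder, 25 mm above the table, and its top at 57 mm, just under the balls.
- low_collar: Low collar: the same kind of ring, 50 mm outside, 33 mm bore, but only 16 mm tall, loose on the table. Not wanted: leave it. Origin: centre of its underside.
- post: Bare post, fixed: 80 mm square foot 8 mm thick, 38 mm wide pedestal with its top (the shoulder) at 25 mm, then an upright 28 mm steel rod (2.5 mm play in the bore) that tapers from 75 mm to a 10 mm nose at 94 mm. Two brass balls stick out 4.5 mm on its +y and -y sides, centres at 66 mm. Heights from the table. Origin: rod axis at table height, z up. Its twin post across the way already wears a collar.
- ball (a joint): Travel of the post's +y ball (the other is alike), m: 0 = out, up to 0.006 = pushed in. A centred collar meets the balls with its underside about 71 mm above the table, pushes each in 2 mm under a press of about 10 N, rubs on the way down, and they click out again once its top is below them, a few mm before home. Its own weight does not push it past.
Things that resemble listed ones, but are neither listed nor needed, are in the scene too. Leave any blue or yellow look-alike of the tall_collar alone.

How it is judged:
By the outcome, as a careful person would: the job done as asked, in the order asked, and still so for the second after the job is handed in, with the robot touching nothing.
It also fails if it takes over 40 s, if anything falls off the work surface, if the arm or the gripper's body presses on something with over 40 N, if the wrist force passes 120 N, or if a joint passes its speed limit or range.

ROBOT

A 6-joint arm with a two-finger parallel gripper is mounted at the origin on the work surface. World frame = base frame: x ahead of the robot, y to its left, z up, the work surface at z = 0. Lengths are in m, angles in degrees, forces in N, time in s.
With the tool pointing down it reaches from about 0.4 to 0.825 m from the base axis. Payload 7 kg.
Tool frame: the origin (TCP) lies at the very end of the fingers, on their centre line; the grasp point (between the pads) lies 19 mm behind it (ctrl.tcp_to_grasp is the distance from the TCP to the grasp point, in m); z points along the fingers, x is the direction in which the jaws open and shut, and the axes are right-handed (so a half turn about z gives the same grasp; the last joint's range is limited). The gripper opens to 88 mm and grips with 3 to 60 N. Pads are 19 mm wide; open, the fingers measure 130 mm over their backs; the gripper's body (78 mm by 193 mm) begins 47 mm behind the grasp point.
Start: joints at [82.569, 20.546, 0.682, 0, -70.136, -16.507], TCP at [0.274, 0.617, 0.227] pointing down, gripper open.
Joint ranges: [-176.03, 176.03], [-82.01, 121.73], [-58.28, 71.71], [-173.87, 95.51], [-174.79, -0.11], [-173.66, 173.66]. Speed limits (degrees/s): [136.94, 136.94, 172.46, 180, 180, 180].

INTERFACE

Orientations are given as [roll, pitch, yaw] about the fixed x, y, z axes, in that order (R = Rz(yaw) Ry(pitch) Rx(roll)).
In Python, from plant import sensors, vision, ticket, ctrl gives the robot as it stands. The module is installed in compiled form; this text tells all that it offers.
- The arm moves only by the tool drive_tool, never from a script. Its argument "moves" is a list of rows, each a list of 6 numbers: the shift along the tool's x, y, z in units of 0.15 m (1.0 is 0.15 m), then the turn, a rotation vector about the tool's x, y, z in units of 60 degrees (1.0 is 60 degrees). In form: [[dx, dy, dz, rx, ry, rz], ...]. A call has 1 to 8 rows; each row is the pose to reach, as a shift and turn from the pose measured when the call began, along the tool's axes at that moment; what a row does not reach only later rows make up. A row lasts 1/10 s, in which the tool goes at most 50 mm and 8.59 degrees, less where a joint would pass 70% of its speed; a pose out of reach is approached as far as the arm can. A call with a number of a shift or a turn outside -1 to 1 is refused whole. A call with a gripper value outside its range is refused whole. "fingers" is the opening, from -1 (shut) to 1 (fully open), set as the call begins (left out, the last holds). The fingers move at their own pace and stop on an object; the grip force is fixed at half the most. Time passes only in rows, so rows that repeat a pose let the fingers close. It gives the time, the measured TCP pose, the force and the opening at its end, in the units of the state.
- sensors.get_obs(): the state, without advancing time (a new reading comes with each control period).
- vision.snapshot(name): name is "scene" or "top" or "wrist"; returns a dict with "pixels" (480x640x3 uint8, red, green, blue), "fx", "fy", "cx", "cy" (pixels), "R" (3x3) and "t" (3): a world point X has camera coordinates R X + t. Camera axes: x right, y down, z forward; pixel columns grow to the right and rows downward; lengths in m; the calibration is good to about 2 mm. A picture is of the moment at which its call begins. There is no depth.
- ticket.close_job(): hands the job in, once; it reports no verdict.
The state is a dict: "clock": time; "joint_pos": joint angles; "qvel": joint speeds; "tau": joint torques, N m; "tool_pos": TCP position; "orientation": TCP orientation; "force": force on the tool from outside, world axes, zero at the start; "moment": the same for the moment, N m; "opening": finger opening in m.
Only numpy, scipy, OpenCV 4.12 (cv2) and the standard library are available. Lean on these libraries where they do the work, as an engineer would, in place of code of your own. Each camera call takes 0.05 s, during which the arm holds its last target.

## Working session

There is one attempt and no reset: what is moved stays moved. The work goes in short steps, Python scripts to look and compute and a tool call to move; the robot and the scene stay as the last step left them, time stands still between calls to the robot, and variables do not carry over. Pictures are saved under pics/ and viewed, and the job is handed in when it is done.

Besides the shell and the picture viewer there is one more tool, called as name(argument=value, ...), one argument or row to a line, values as JSON. drive_tool: Moves the arm, as the interface text tells. Shifts and turns lie within -1 to 1; 1 stands for 0.15 m of shift or 60 degrees of turn. Its arguments: {"type":"object","properties":{"moves":{"type":"array"},"fingers":{"type":"number"}},"required":["moves"]}

```bash
mkdir -p pics; cat > h.py <<'E'
import numpy as np, cv2
from plant import sensors, vision, ticket, ctrl
def snap(n,f):
    s=vision.snapshot(n); cv2.imwrite('pics/'+f,s['pixels'][:,:,::-1]); return s
def ray(s,u,v,z):
    R=np.array(s['R']);t=np.array(s['t']);c=-R.T@t
    d=R.T@np.array([(u-s['cx'])/s['fx'],(v-s['cy'])/s['fy'],1]); return c+d*(z-c[2])/d[2]
def proj(s,X):
    p=np.array(s['R'])@np.array(X)+np.array(s['t']); return s['fx']*p[0]/p[2]+s['cx'],s['fy']*p[1]/p[2]+s['cy']
E
python3 - <<'E'
from h import *
for n in('scene','top'):
    s=snap(n,n+'1.png');print(n,s['fx'],-np.array(s['R']).T@s['t'])
print(sensors.get_obs(), ctrl.tcp_to_grasp)
E
```

```text
scene 444.2791964872923 [1.04660754 0.25372959 0.52906875]
top 570.5007261180201 [0.36954724 0.0243363  1.15538036]
{'clock': 0.1, 'joint_pos': array([ 8.25693597e+01,  2.05879652e+01,  6.38677250e-01, -1.55466374e-02,
       -7.01362845e+01, -1.65052788e+01]), 'qvel': array([ 0.07369382, -0.1501291 ,  0.23908937,  0.01724065,  0.06514566,
       -0.04189951]), 'tau': array([-1.60397856e-03, -5.84162235e+01,  2.93747860e+01,  7.01541960e+00,
        1.01500683e-02, -4.83405665e-05]), 'tool_pos': array([0.27373501, 0.61652542, 0.22571348]), 'orientation': array([-1.79989700e+02, -8.61988386e-02, -1.13941220e+02]), 'force': array([-0.21326669,  0.50815141, -1.17630265]), 'moment': array([-0.05470769,  0.00119022, -0.00323755]), 'opening': 0.08784849053724314} 0.0188
```

View pics/scene1.png

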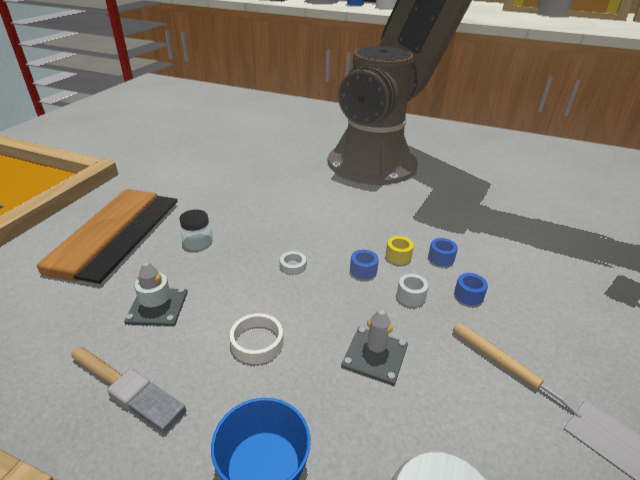

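View pics/top1.png

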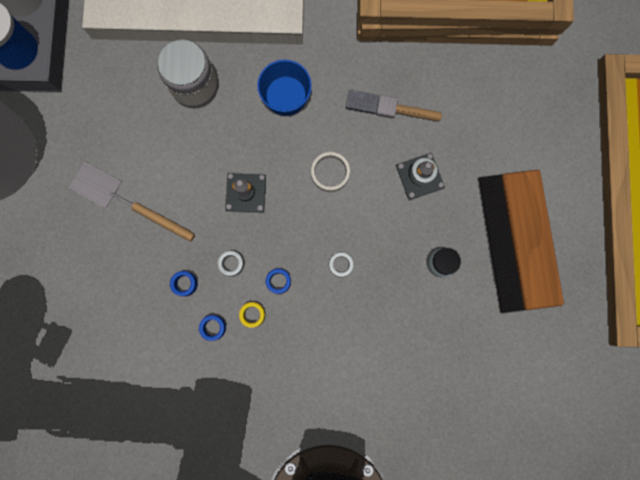

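The scene view shows these candidates:
- a tall grey ring at (413,290)
- a low grey ring at (293,262)
- blue rings at (364,264), (443,251) and (471,289)
- a yellow ring at (400,250)
- a cream wide ring at (257,338)
- a worn collar at (152,290)

My choice is the tall grey ring, which is top (231,263). The bare post is at scene (378,330), top (245,190).

```bash
cat > m.py <<'E'
from h import *
s=snap('top','top2.png'); im=s['pixels']; sc=snap('scene','scene2.png'); si=sc['pixels']
a=cv2.resize(im[150:350,150:370],None,fx=3,fy=3,interpolation=cv2.INTER_CUBIC)[:,:,::-1][:590,:390]
b=cv2.resize(si[240:390,330:500],None,fx=2.3,fy=2.3,interpolation=cv2.INTER_CUBIC)[:,:,::-1]
c=np.zeros((600,790,3),np.uint8);c[:a.shape[0],:390]=a;c[:b.shape[0],395:395+min(395,b.shape[1])]=b[:,:395]
cv2.imwrite('pics/crop.png',c)
hsv=cv2.cvtColor(im,cv2.COLOR_RGB2HSV)
m=((hsv[...,1]<50)&(hsv[...,2]>150)).astype(np.uint8)
n,l,st,ce=cv2.connectedComponentsWithStats(m)
for i in range(1,n):
    if st[i,4]>60 and st[i,2]<60:
        cs,_=cv2.findContours((l==i).astype(np.uint8),0,1);e=cv2.minEnclosingCircle(cs[0])
        ce_=e[0]; print(st[i],e,ray(s,*ce_,.032),ray(s,*ce_,.016), 'dia',2*e[1]/570.5*(1.155-.032))
# foot
g=(im.max(2)<75).astype(np.uint8); g[:, :200]=0; g[:,290:]=0; g[:150]=0;g[230:]=0
cs,_=cv2.findContours(g,0,1);c=max(cs,key=cv2.contourArea);r=cv2.minAreaRect(c);print(r,ray(s,*r[0],.008))
print([ray(s,*p,.008)[:2].round(4) for p in cv2.boxPoints(r)])
m=((hsv[...,1]>110)&(hsv[...,0]<25)&(hsv[...,2]>90));m[:,:210]=0;m[:,280:]=0;m[:160]=0;m[220:]=0
print('brass',np.argwhere(m)[:,::-1].tolist()[:40])
E
python3 m.py
```

```text
[  0   4  10  37 271] ((0.0, 22.0), 18.000099182128906) [0.95334317 0.70150832 0.032     ] [0.96165802 0.7111531  0.016     ] dia 0.07086454472052853
[ 159   41   45   43 1544] ((181.0, 62.0), 22.8474178314209) [0.87632481 0.32151408 0.032     ] [0.88354271 0.3257467  0.016     ] dia 0.08994794119083495
[311 152  39  38 376] ((330.0, 170.0), 19.416587829589844) [0.65585591 0.00901051 0.032     ] [0.65993372 0.00879223 0.016     ] dia 0.07644111527652725
[413 159  24  23 157] ((424.421875, 169.859375), 11.774447441101074) [ 0.66100652 -0.18170617  0.032     ] [ 0.66515769 -0.18464078  0.016     ] dia 0.04635479220458022
[218 251  24  24 224] ((229.5, 262.8999938964844), 12.14340877532959) [0.46316736 0.20306023 0.032     ] [0.46450077 0.20560574 0.016     ] dia 0.0478073551435412
[329 253  24  24 225] ((340.9344177246094, 264.2950744628906), 12.004585266113281) [ 0.4656977  -0.01676418  0.032     ] [ 0.46706715 -0.01734956  0.016     ] dia 0.04726082122294554
[285 463  10  12  71] ((290.0, 468.5454406738281), 5.545568466186523) [0.07713044 0.07179727 0.032     ] [0.07296563 0.07247325 0.016     ] dia 0.021832334399745718
((245.64480590820312, 192.45928955078125), (38.62290573120117, 37.67160415649414), 2.726310968399048) [0.61048265 0.18031593 0.008     ]
[array([0.5723, 0.2199]), array([0.6509, 0.2198]), array([0.649 , 0.1404]), array([0.5705, 0.1412])]
brass [[233, 183], [248, 183], [249, 183], [232, 184], [233, 184], [248, 184], [249, 184], [232, 185], [233, 185], [248, 185], [249, 185], [250, 185], [232, 186], [233, 186], [248, 186], [249, 186], [250, 186], [232, 187], [233, 187], [248, 187], [249, 187], [250, 187], [233, 188], [234, 188], [248, 188], [249, 188], [247, 189], [248, 189], [249, 189]]
```

View pics/crop.png

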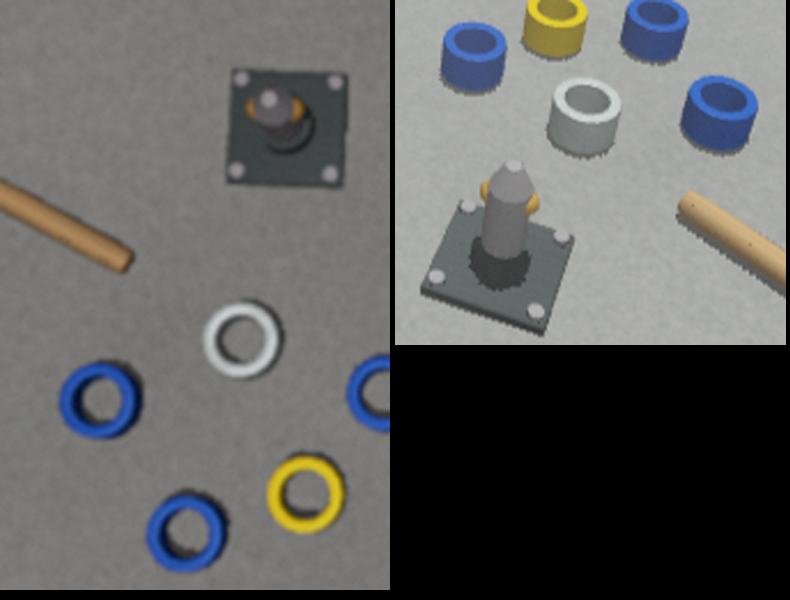

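Crop: the ring at top (230,263) is grey and tall, with blue and yellow rings around it, so it is the right one. The post shows its nose and brass balls. I'll close the jaws along yaw 135, which passes between the neighbouring rings.

```bash
cat >> h.py <<'E'
from scipy.spatial.transform import Rotation as Ro
def to(p,yaw=135,rp=(180,0)):
    o=sensors.get_obs(); R=Ro.from_euler('xyz',o['orientation'],degrees=True)
    T=Ro.from_euler('xyz',[*rp,yaw],degrees=True)
    print('shift',(R.inv().apply(np.array(p)-o['tool_pos'])/.15).round(4),'turn',((R.inv()*T).as_rotvec(degrees=True)/60).round(4),'at',o['tool_pos'].round(4),o['orientation'].round(2),'F',o['force'].round(2),'open',round(o['opening'],4),'t',o['clock'],'q',o['joint_pos'].round(1))
E
python3 - <<'E'
from h import *
to([.463,.203,.2])
E
```

```text
shift [ 2.0084 -2.2719  0.1756] turn [-1.0000e-03 -5.0000e-04  1.8509e+00] at [0.2738 0.6167 0.226 ] [-1.7999e+02 -5.0000e-02 -1.1395e+02] F [-0.43 -0.92  0.28] open 0.0873 t 0.2 q [ 82.6  20.6   0.7  -0.  -70.1 -16.5]
```

drive_tool(
  moves=[
    [0.3,-0.3,0,0,0,0.14],
    [0.55,-0.6,0,0,0,0.28],
    [0.75,-0.85,0,0,0,0.42],
    [0.88,-1,0,0,0,0.56],
    [0.88,-1,0,0,0,0.7],
    [0.88,-1,0,0,0,0.75],
  ],
  fingers=1,
)

```text
clock: 0.8
tool_pos: [0.358, 0.4336, 0.2266]
orientation: [-180.0, -0.0, -159.4]
force: [0.0, -0.1, -0.2]
opening: 0.0874
```

```bash
python3 -c "
from h import *
to([.463,.203,.2])"
```

```text
shift [-0.1135 -1.6852  0.1778] turn [-3.0000e-04 -1.0000e-04  1.0937e+00] at [0.358  0.4336 0.2266] [-1.7999e+02 -1.0000e-02 -1.5938e+02] F [ 0.02 -0.15 -0.2 ] open 0.0874 t 0.8 q [ 70.4  10.  -13.8  -0.  -66.3 -49.8]
```

drive_tool(
  moves=[
    [-0.03,-0.33,0.05,0,0,0.14],
    [-0.05,-0.65,0.1,0,0,0.28],
    [-0.07,-0.95,0.15,0,0,0.42],
    [-0.07,-1,0.17,0,0,0.56],
    [-0.07,-1,0.17,0,0,0.7],
    [-0.07,-1,0.17,0,0,0.84],
    [-0.07,-1,0.17,0,0,0.84],
  ],
)

```text
clock: 1.5
tool_pos: [0.4207, 0.2966, 0.2011]
orientation: [-180.0, -0.0, 150.1]
force: [0.8, -0.6, 0.2]
opening: 0.0879
```

```bash
python3 -c "
from h import *
to([.463,.203,.2])"
```

```text
shift [-0.5556 -0.4002  0.0076] turn [-0.0003 -0.      0.251 ] at [0.4207 0.2966 0.2011] [-179.98   -0.    150.06] F [ 0.8  -0.6   0.19] open 0.0879 t 1.5 q [ 57.1   6.5 -21.4  -0.  -62.1 -87. ]
```

drive_tool(
  moves=[
    [-0.28,-0.2,0.01,0,0,0.13],
    [-0.555,-0.4,0.01,0,0,0.25],
    [-0.555,-0.4,0.01,0,0,0.25],
    [-0.555,-0.4,0.01,0,0,0.25],
  ],
)

```text
clock: 1.9
tool_pos: [0.4633, 0.2021, 0.1996]
orientation: [-180.0, -0.0, 135.2]
force: [0.3, -0.2, 0.7]
opening: 0.0875
```

```bash
cat > w.py <<'E'
from h import *
to([.463,.203,.2])
s=snap('wrist','w1.png');t=snap('top','top3.png')
print(-np.array(s['R']).T@s['t'],s['fx'])
print('proj collar',proj(s,[.463,.203,.032]))
E
python3 w.py
```

```text
shift [ 0.0057  0.003  -0.0024] turn [-0.0002 -0.      0.0029] at [0.4633 0.2021 0.1996] [-179.99   -0.    135.17] F [ 0.27 -0.21  0.68] open 0.0875 t 1.9 q [ 45.9   5.7 -22.6  -0.  -61.7 -90.7]
[0.41529406 0.15153256 0.35861229] 371.51214150930485
proj collar (np.float64(315.45835749291086), np.float64(220.3850143564038))
```

View pics/w1.png

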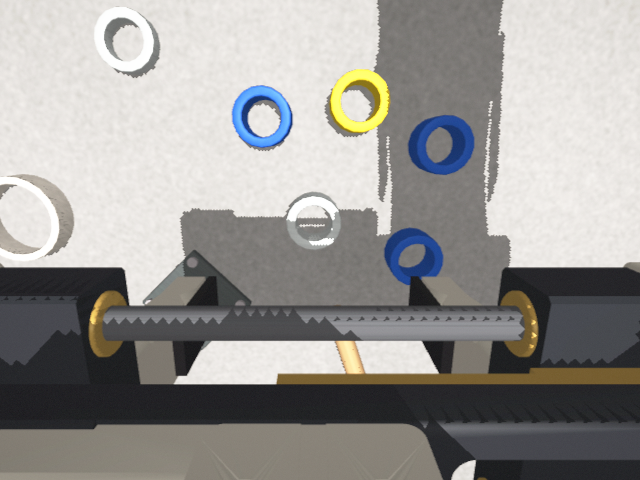

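The wrist view shows the grey collar at (314,221), about 1.5 px from where it was predicted. The finger tips clear the blue ring at (413,257).

```bash
python3 - <<'E'
from h import *
s=vision.snapshot('wrist')
print(ray(s,314,221.5,.032)); 
for p in [(195,262),(238,303)]: print(p,ray(s,*p,.008))
to([.463,.2035,.009])
E
```

```text
[0.46429397 0.20430467 0.032     ]
(195, 262) [0.5807509  0.15401837 0.008     ]
(238, 303) [0.58321603 0.21385608 0.008     ]
shift [-2.7000e-03 -6.0000e-04  1.2712e+00] turn [-0.0001 -0.      0.004 ] at [0.4628 0.2039 0.1997] [-179.99   -0.    135.24] F [-0.81  0.38 -0.29] open 0.0878 t 2.05 q [ 46.1   5.7 -22.6  -0.  -61.7 -90.8]
```

drive_tool(
  moves=[
    [0,0,0.25,0,0,0],
    [0,0,0.5,0,0,0],
    [0,0,0.75,0,0,0],
    [0,0,0.95,0,0,0],
    [0,0,0.95,0,0,0],
  ],
)

```text
clock: 2.55
tool_pos: [0.4602, 0.203, 0.0537]
orientation: [-179.6, -0.0, 135.4]
force: [-0.1, 0.2, 0.4]
opening: 0.0875
```

```bash
python3 -c "
from h import *
to([.4635,.2036,.009])
snap('wrist','w2.png')"
```

```text
shift [-0.0133  0.0204  0.2977] turn [-0.007  -0.0005  0.0064] at [0.4602 0.203  0.0537] [-1.7958e+02 -3.0000e-02  1.3539e+02] F [-0.13  0.15  0.41] open 0.0875 t 2.55 q [ 46.2  15.5 -33.   -0.1 -42.  -90.8]
```

View pics/w2.png

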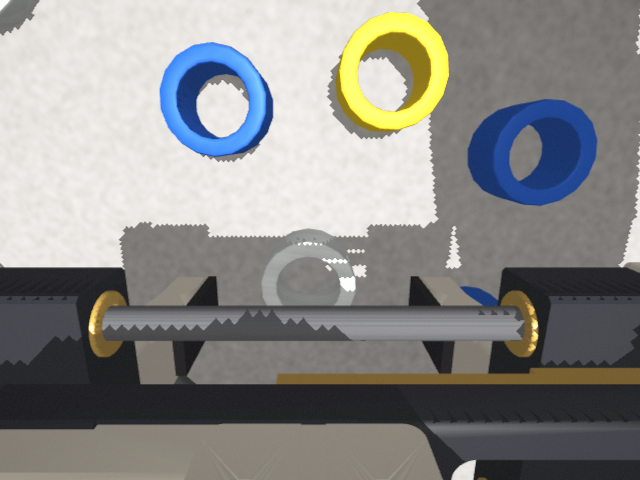

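The ring's top face is centred between the fingers at about column 308, with free space on both sides. I'll continue down.

drive_tool(
  moves=[
    [-0.013,0.02,0.15,-0.007,0,0.006],
    [-0.013,0.02,0.298,-0.007,0,0.006],
    [-0.013,0.02,0.298,-0.007,0,0.006],
    [-0.013,0.02,0.298,-0.007,0,0.006],
  ],
)

```text
clock: 3.0
tool_pos: [0.4657, 0.2056, 0.0128]
orientation: [179.7, 0.0, 135.1]
force: [0.5, 1.1, 0.3]
opening: 0.0878
```

drive_tool(
  moves=[
    [0,0,0,0,0,0],
    [0,0,0,0,0,0],
    [0,0,0,0,0,0],
    [0,0,0,0,0,0],
    [0,0,0,0,0,0],
    [0,0,0,0,0,0],
  ],
  fingers=-1,
)

```text
clock: 3.6
tool_pos: [0.4657, 0.2056, 0.013]
orientation: [179.7, 0.0, 135.1]
force: [-1.2, -0.5, 3.5]
opening: 0.0489
```

```bash
python3 -c "
from h import *
to([.4635,.2036,.009])"
```

```text
shift [ 0.0011 -0.0198  0.0262] turn [0.0042 0.0004 0.0022] at [0.4657 0.2056 0.013 ] [1.7975e+02 3.0000e-02 1.3513e+02] F [-1.19 -0.48  3.52] open 0.0489 t 3.6 q [ 46.   19.2 -34.9   0.1 -35.6 -90.9]
```

The grip is 4 mm too high, so I'll open, correct and regrip.

drive_tool(
  moves=[
    [0,0,0,0,0,0],
    [0,0,0,0,0,0],
    [0,-0.015,0.025,0.004,0,0],
    [0,-0.015,0.025,0.004,0,0],
    [0,-0.015,0.025,0.004,0,0],
    [0,-0.015,0.025,0.004,0,0],
  ],
  fingers=-0.2,
)

```text
clock: 4.2
tool_pos: [0.4659, 0.2057, 0.0116]
orientation: [179.7, 0.1, 135.2]
force: [-5.1, 1.2, 24.3]
opening: 0.0491
```

```bash
python3 -c "
from h import *
to([.4640,.2040,.009])"
```

```text
shift [ 0.0008 -0.0171  0.0171] turn [0.0047 0.001  0.0033] at [0.4659 0.2057 0.0116] [1.7972e+02 6.0000e-02 1.3520e+02] F [-5.08  1.22 24.27] open 0.0491 t 4.2 q [ 46.   19.4 -35.    0.1 -35.3 -90.9]
```

I set the opening wrong: -0.2 is 35 mm, so it is still gripping. I'll open properly.

drive_tool(
  moves=[
    [0,0,0,0,0,0],
    [0,0,0,0,0,0],
    [0,0,0,0,0,0],
    [0,-0.017,0.01,0.005,0,0],
    [0,-0.017,0.017,0.005,0,0],
    [0,-0.017,0.017,0.005,0,0],
  ],
  fingers=0.5,
)

```text
clock: 4.8
tool_pos: [0.4638, 0.2037, 0.0085]
orientation: [-179.9, 0.1, 135.2]
force: [-0.3, -0.4, 0.5]
opening: 0.0658
```

```bash
python3 -c "
from h import *
to([.4640,.2040,.009])
s=snap('wrist','w3.png')"
```

```text
shift [ 0.0009  0.0024 -0.0031] turn [-0.0012  0.001   0.0032] at [0.4638 0.2037 0.0085] [-1.7993e+02  6.0000e-02  1.3519e+02] F [-0.27 -0.44  0.49] open 0.0658 t 4.8 q [ 46.   19.6 -35.2   0.1 -35.2 -90.9]
```

View pics/w3.png

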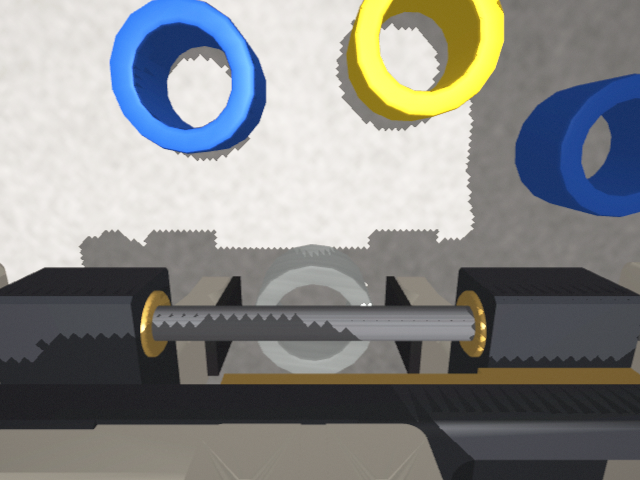

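drive_tool(
  moves=[
    [0,0,0,0,0,0],
    [0,0,0,0,0,0],
    [0,0,0,0,0,0],
    [0,0,0,0,0,0],
    [0,0,0,0,0,0],
    [0,0,0,0,0,0],
  ],
  fingers=-1,
)

```text
clock: 5.45
tool_pos: [0.4639, 0.2037, 0.0086]
orientation: [-179.9, 0.1, 135.2]
force: [-0.5, 0.4, -1.2]
opening: 0.0493
```

drive_tool(
  moves=[
    [0,0,-0.2,0,0,0],
    [0,0,-0.5,0,0,0],
    [0,0,-0.8,0,0,0],
    [0,0,-0.8,0,0,0],
    [0,0,-0.8,0,0,0],
  ],
)

```text
clock: 5.95
tool_pos: [0.4642, 0.2044, 0.1299]
orientation: [179.9, 0.0, 135.2]
force: [-1.6, -0.5, -1.1]
opening: 0.0492
```

```bash
python3 - <<'E'
from h import *
to([.6105,.1803,.13])
s=snap('wrist','w4.png');t=snap('top','top4.png');
g=t['pixels'][150:350,150:370];cv2.imwrite('pics/top4c.png',cv2.resize(g,None,fx=3,fy=3)[:,:,::-1])
print(proj(s,sensors.get_obs()['tool_pos']+[0,0,.023]))
for v in (318,320,322): print(ray(s,314,v,sensors.get_obs()['tool_pos'][2]+.023))
for z,p in((.094,(239.3,182.7)),(.066,(241,186))):print(ray(t,*p,z))
E
```

```text
shift [-8.050e-01  5.736e-01  8.000e-04] turn [0.0019 0.0007 0.0031] at [0.4642 0.2044 0.1299] [1.7989e+02 4.0000e-02 1.3518e+02] F [-1.57 -0.55 -1.13] open 0.0492 t 5.95 q [ 46.    9.8 -28.    0.1 -52.1 -90.9]
(np.float64(316.6704214722738), np.float64(313.5478936679642))
[0.46534368 0.20400708 0.15079636]
[0.46597573 0.20464382 0.15079636]
[0.46660972 0.20528253 0.15079636]
[0.61098404 0.18142088 0.094     ]
[0.61088081 0.18198331 0.066     ]
```

View pics/w4.png

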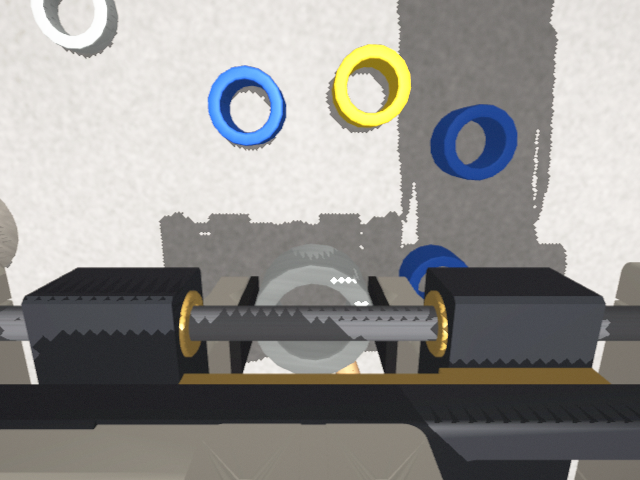

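View pics/top4c.png

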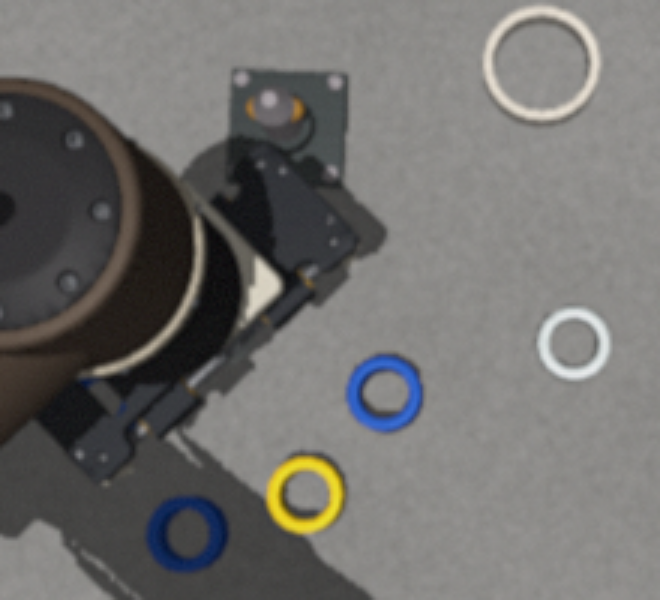

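The collar is held and hangs level between the pads, at (314,318). I'll move it above the post.

drive_tool(
  moves=[
    [-0.2,0.15,0,0.002,0,0.003],
    [-0.4,0.3,0,0.002,0,0.003],
    [-0.6,0.44,0,0.002,0,0.003],
    [-0.8,0.589,0,0.002,0,0.003],
    [-0.8,0.589,0,0.002,0,0.003],
    [-0.8,0.589,0,0.002,0,0.003],
    [-0.8,0.589,0,0.002,0,0.003],
  ],
)

```text
clock: 6.75
tool_pos: [0.6093, 0.181, 0.1261]
orientation: [-179.6, -0.0, 135.0]
force: [0.2, 0.3, -1.1]
opening: 0.0496
```

```bash
cat > v.py <<'E'
import sys
from h import *
to([.6117,.1824,.13])
s=snap('scene','s_.png')
X=np.array([.6115,.182,0])
u,v=proj(s,X+[0,0,.07]);u,v=int(u),int(v);x0,y0=u-65,v-65
print('crop',x0,y0)
p=sensors.get_obs()['tool_pos']
print('proj nose',proj(s,X+[0,0,.094]),'proj base z25',proj(s,X+[0,0,.025]),'collar bot',proj(s,p+[0,0,-.0086]),'collar top',proj(s,p+[0,0,.0234]))
cv2.imwrite('pics/'+sys.argv[1],cv2.resize(s['pixels'][y0:y0+130,x0:x0+130],None,fx=4.5,fy=4.5,interpolation=cv2.INTER_CUBIC)[:,:,::-1])
E
python3 v.py v1.png
```

```text
shift [-0.0048  0.0176 -0.0261] turn [-0.0071 -0.0002 -0.0002] at [0.6093 0.181  0.1261] [-1.7957e+02 -1.0000e-02  1.3499e+02] F [ 0.2   0.27 -1.07] open 0.0496 t 6.75 q [ 34.2  21.5 -11.7   0.1 -57.1 -79.2]
crop 313 257
proj nose (np.float64(380.17529078600654), np.float64(309.87706109252923)) proj base z25 (np.float64(375.11927846216656), np.float64(343.5209443059071)) collar bot (np.float64(382.0007613129041), np.float64(295.85239050781576)) collar top (np.float64(384.7027326512282), np.float64(277.81059645676174))
```

View pics/v1.png

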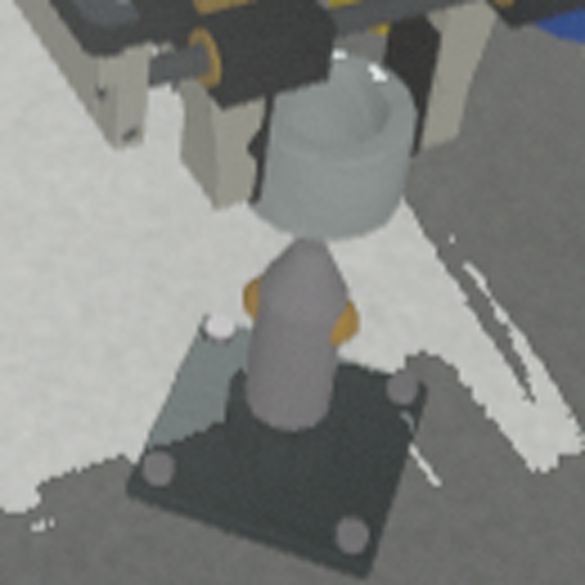

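```bash
cat > c.py <<'E'
import sys
from h import *
from scipy.optimize import least_squares
to([.6117,.1824,.13])
s=snap('scene','s_.png');p=sensors.get_obs()['tool_pos']
u,v=map(int,proj(s,[.6115,.182,.1]));x0,y0=u-35,v-40
im=s['pixels'][y0:y0+80,x0:x0+70]
b=cv2.resize(im,None,fx=8,fy=7.5,interpolation=cv2.INTER_NEAREST)[:,:,::-1].copy()
def dr(c,r,z,col):
    q=[proj(s,[c[0]+r*np.cos(a),c[1]+r*np.sin(a),z]) for a in np.linspace(0,6.283,60)]
    for x,y in q: cv2.circle(b,(int((x-x0+.5)*8),int((y-y0+.5)*7.5)),1,col,-1)
dr(p,.025,p[2]-.0086,(0,0,255));dr(p,.025,p[2]+.0234,(0,0,255));dr(p,.0165,p[2]+.0234,(0,0,255))
P=[.6115,.182]
dr(P,.014,.075,(0,255,0));dr(P,.005,.094,(0,255,0));dr(P,.014,.025,(0,255,0))
cv2.imwrite('pics/'+sys.argv[1],b);print(x0,y0)
E
python3 c.py c1.png
```

```text
shift [-0.0056  0.016  -0.022 ] turn [-0.0062  0.0001  0.0003] at [0.6094 0.1813 0.1267] [-179.63    0.    135.02] F [ 0.2   0.75 -0.62] open 0.0496 t 6.8 q [ 34.2  21.5 -11.7   0.1 -57.1 -79.2]
345 266
```

View pics/c1.png

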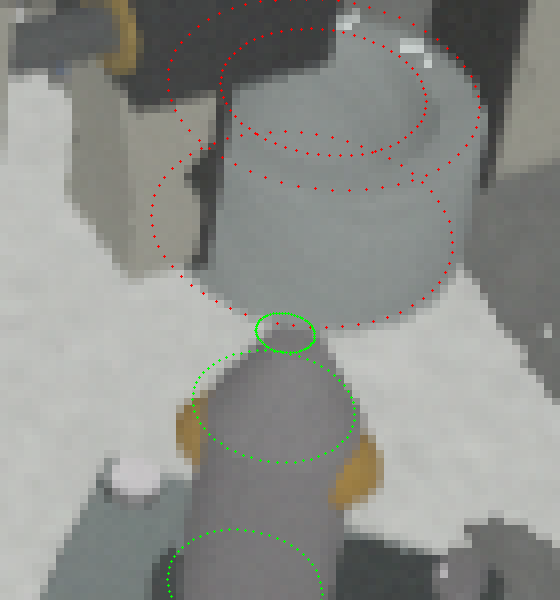

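The overlay agrees with the collar's right and lower edges to about 1 px, while the left finger hides its left side. The post sits about 1 px right of its prediction. I'll correct the position and tilt, then lower in stages.

drive_tool(
  moves=[
    [-0.004,0.013,0,-0.006,0,0],
    [-0.004,0.013,0,-0.006,0,0],
    [-0.004,0.013,0.06,-0.006,0,0],
    [-0.004,0.013,0.12,-0.006,0,0],
    [-0.004,0.013,0.16,-0.006,0,0],
    [-0.004,0.013,0.16,-0.006,0,0],
    [-0.004,0.013,0.16,-0.006,0,0],
  ],
)

```text
clock: 7.55
tool_pos: [0.6112, 0.1823, 0.1029]
orientation: [-180.0, 0.0, 135.0]
force: [-0.2, 0.5, -0.2]
opening: 0.0499
```

```bash
python3 c.py c2.png; python3 -c "
from h import *
to([.6112,.1822,.0866])"
```

```text
shift [-0.0017  0.0029 -0.181 ] turn [-0.0001  0.0003  0.0007] at [0.6112 0.1823 0.1029] [-1.8000e+02  2.0000e-02  1.3504e+02] F [-0.22  0.48 -0.18] open 0.0499 t 7.55 q [ 34.1  22.8 -13.2   0.  -54.  -79.1]
345 266
shift [ 0.0003 -0.0018  0.1105] turn [0.0005 0.0004 0.0006] at [0.6114 0.1824 0.1032] [1.7997e+02 3.0000e-02 1.3504e+02] F [-0.33 -0.8  -0.42] open 0.0494 t 7.6 q [ 34.1  22.8 -13.2   0.  -54.  -79.1]
```

View pics/c2.png

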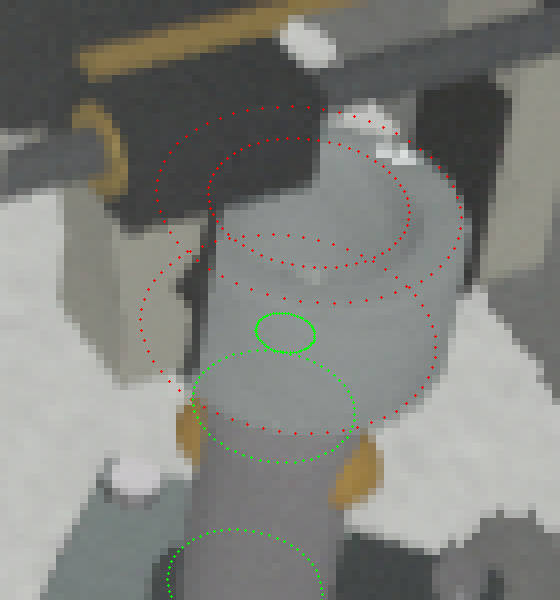

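The nose has entered the bore, with no lateral force. I'll lower to bottom ≈ 0.075.

drive_tool(
  moves=[
    [0,0,0.04,0,0,0],
    [0,0,0.08,0,0,0],
    [0,0,0.12,0,0,0],
    [0,0,0.13,0,0,0],
    [0,0,0.13,0,0,0],
    [0,0,0.13,0,0,0],
  ],
)

```text
clock: 8.2
tool_pos: [0.6116, 0.1824, 0.0838]
orientation: [180.0, 0.0, 135.0]
force: [1.1, -0.1, -0.4]
opening: 0.0492
```

```bash
python3 -c "
from h import *
to([.6112,.1822,.0336])
print(sensors.get_obs()['moment'])"
```

```text
shift [ 0.0009 -0.0029  0.3347] turn [0.0006 0.0006 0.0007] at [0.6116 0.1824 0.0838] [1.7996e+02 3.0000e-02 1.3504e+02] F [ 1.05 -0.08 -0.37] open 0.0492 t 8.2 q [ 34.1  23.9 -14.3   0.  -51.7 -79.1]
[ 0.09650344 -0.13172882 -0.00580271]
```

drive_tool(
  moves=[
    [0,0,0.03,0,0,0],
    [0,0,0.05,0,0,0],
    [0,0,0.07,0,0,0],
    [0,0,0.09,0,0,0],
    [0,0,0.11,0,0,0],
    [0,0,0.12,0,0,0],
  ],
)

```text
clock: 8.8
tool_pos: [0.6115, 0.1823, 0.0654]
orientation: [180.0, 0.0, 135.0]
force: [0.5, -1.7, 2.4]
opening: 0.0492
```

```bash
python3 -c "
from h import *
to([.6112,.1822,.0336])
print(sensors.get_obs()['moment'])"; python3 c.py c3.png
```

```text
shift [ 0.0014 -0.0019  0.2122] turn [0.0004 0.0006 0.0006] at [0.6115 0.1823 0.0654] [1.7998e+02 3.0000e-02 1.3504e+02] F [ 0.5  -1.68  2.37] open 0.0492 t 8.8 q [ 34.1  25.1 -15.3   0.  -49.6 -79.1]
[-0.39692846 -0.2613604  -0.00726873]
shift [-4.000e-04  1.600e-03 -4.304e-01] turn [0.0004 0.0006 0.0006] at [0.6115 0.1823 0.0654] [1.7998e+02 3.0000e-02 1.3504e+02] F [ 0.5  -1.68  2.37] open 0.0492 t 8.8 q [ 34.1  25.1 -15.3   0.  -49.6 -79.1]
345 266
```

View pics/c3.png

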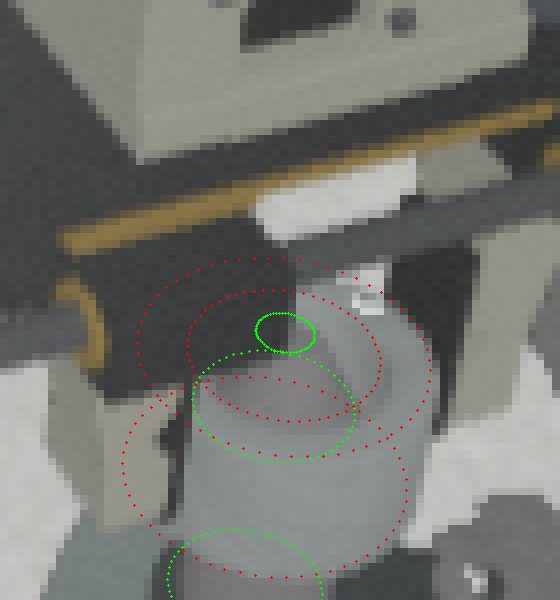

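The collar is past first ball contact with only light rubbing, and has not slipped on the pads. Next is down to just above home.

drive_tool(
  moves=[
    [0,0,0.03,0,0,0],
    [0,0,0.06,0,0,0],
    [0,0,0.09,0,0,0],
    [0,0,0.12,0,0,0],
    [0,0,0.15,0,0,0],
    [0,0,0.18,0,0,0],
    [0,0,0.19,0,0,0],
    [0,0,0.19,0,0,0],
  ],
)

```text
clock: 9.65
tool_pos: [0.6109, 0.1822, 0.0359]
orientation: [-179.9, -0.0, 135.0]
force: [-0.2, -1.2, -1.0]
opening: 0.0493
```

```bash
python3 -c "
from h import *
to([.6112,.1822,.0336])"
```

```text
shift [-0.0013  0.0015  0.0151] turn [-0.001  -0.0001  0.0005] at [0.6109 0.1822 0.0359] [-1.7994e+02 -1.0000e-02  1.3503e+02] F [-0.18 -1.22 -0.97] open 0.0493 t 9.65 q [ 34.1  27.  -16.7   0.  -46.3 -79.1]
```

drive_tool(
  moves=[
    [0,0,0.01,0,0,0],
    [0,0,0.018,0,0,0],
    [0,0,0.024,0,0,0],
    [0,0,0.024,0,0,0],
  ],
)

```text
clock: 10.05
tool_pos: [0.611, 0.1823, 0.0336]
orientation: [-180.0, 0.0, 135.1]
force: [-4.3, -0.0, 9.3]
opening: 0.0494
```

```bash
python3 -c "
from h import *
to([.6112,.1822,.0336])"; python3 c.py c4.png
```

```text
shift [-0.0017  0.0005  0.0002] turn [-0.0004  0.0002  0.0009] at [0.611  0.1823 0.0336] [-1.7997e+02  1.0000e-02  1.3505e+02] F [-4.28 -0.01  9.29] open 0.0494 t 10.05 q [ 34.1  27.2 -16.9   0.  -46.  -79.1]
shift [-0.0033  0.0035 -0.6425] turn [-0.0004  0.0002  0.0009] at [0.611  0.1823 0.0336] [-1.7997e+02  1.0000e-02  1.3505e+02] F [-4.28 -0.01  9.29] open 0.0494 t 10.05 q [ 34.1  27.2 -16.9   0.  -46.  -79.1]
345 266
```

View pics/c4.png

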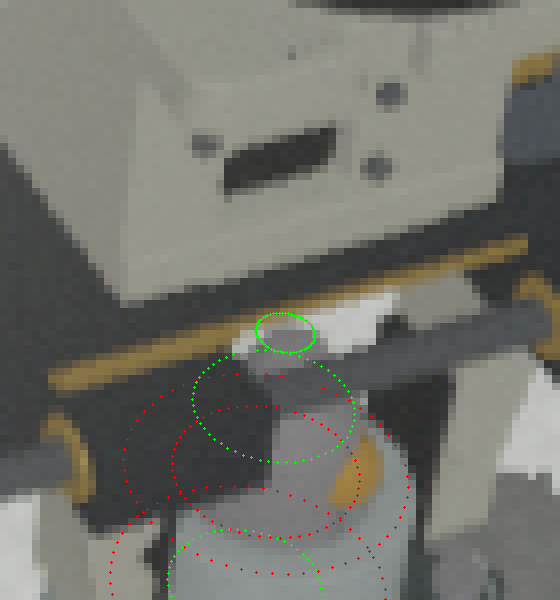

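It is seated: the TCP is at 33.6 mm, which matches home, with a 9 N reaction and a brass ball showing above the collar's rim at (358,470). I'll release and go straight up.

drive_tool(
  moves=[
    [0,0,0,0,0,0],
    [0,0,0,0,0,0],
    [0,0,0,0,0,0],
    [0,0,0,0,0,0],
    [0,0,0,0,0,0],
  ],
  fingers=0.6,
)

```text
clock: 10.6
tool_pos: [0.611, 0.1823, 0.0334]
orientation: [-180.0, 0.0, 135.0]
force: [0.4, -0.0, -0.6]
opening: 0.0697
```

drive_tool(
  moves=[
    [0,0,-0.15,0,0,0],
    [0,0,-0.4,0,0,0],
    [0,0,-0.7,0,0,0],
    [0,0,-0.95,0,0,0],
    [0,0,-0.95,0,0,0],
    [-0.1,-0.4,-0.95,0,0,0],
    [-0.1,-0.7,-0.95,0,0,0],
    [-0.1,-0.7,-0.95,0,0,0],
  ],
)

```text
clock: 11.4
tool_pos: [0.5437, 0.0942, 0.1757]
orientation: [-179.9, -0.1, 134.9]
force: [1.3, 0.2, 1.1]
opening: 0.0703
```

```bash
cat > f.py <<'E'
from h import *
to([.6112,.1822,.0336])
s=snap('scene','s_end.png')
i=s['pixels']
a=cv2.resize(i[285:385,330:430],None,fx=3.9,fy=3.9,interpolation=cv2.INTER_CUBIC);b=cv2.resize(i[245:345,105:205],None,fx=3.9,fy=3.9,interpolation=cv2.INTER_CUBIC)
P=[.612,.1825]; 
a=a.copy()
for z,c in((.057,(255,0,0)),(.025,(0,255,0))):
  for t in np.linspace(0,6.283,60):
    x,y=proj(s,[P[0]+.025*np.cos(t),P[1]+.025*np.sin(t),z]);cv2.circle(a,(int((x-330+.5)*3.9),int((y-285+.5)*3.9)),1,c,-1)
cv2.imwrite('pics/end.png',np.hstack([a,b])[:,:,::-1])
E
python3 f.py
```

```text
shift [0.0963 0.7352 0.9457] turn [-0.0021 -0.0012 -0.0012] at [0.5437 0.0942 0.1757] [-1.7987e+02 -7.0000e-02  1.3493e+02] F [1.29 0.17 1.08] open 0.0703 t 11.4 q [ 30.1  11.4 -19.   -0.  -59.7 -75.2]
```

View pics/end.png

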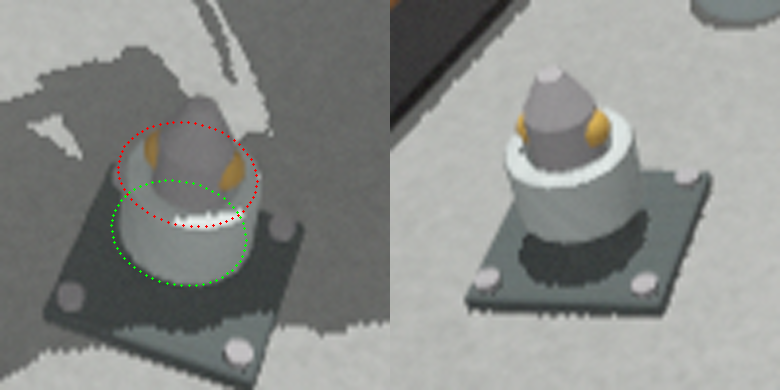

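View pics/s_end.png

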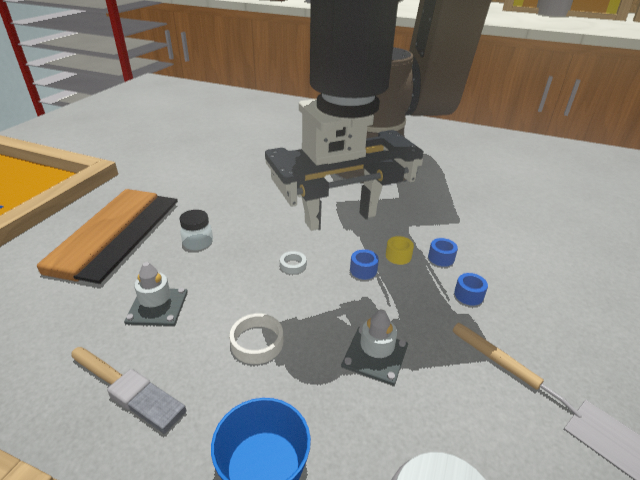

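The collar sits level on the shoulder at (379,340), in line with the home outlines. Both balls stand out above its rim at crop (151,150) and (232,172), just like the twin post. The other rings have not moved and the gripper is clear.

```bash
python3 -c "
from h import *
print(ticket.close_job())"
```

```text
the job is handed in; nothing more can be done
None
```

The tall grey collar is on the bare post, pressed past both balls and seated on the shoulder. I released it, moved the gripper clear and handed the job in at about 11.5 s.

- **Seating:** before release the TCP was at 33.6 mm, which is home height for that grip, with a 9 N reaction. In the last picture the collar's outline is within a pixel or two of the drawn home outline, and both balls stand out above the rim as on the twin post.
- **Other objects:** the low collar and the blue and yellow rings are where they were.
- **What went wrong:** my first grip was 4 mm too high. My first command to reopen was also wrong and kept gripping, so the fingers pressed down with about 24 N. I opened fully and regripped before lifting.
- **Disagreements:** the top and scene cameras placed the post 1–2 mm apart, within the stated calibration. Lowering onto the post produced only a few newtons of force.

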